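Fetch the small pot from under the wire rack with the reacher

TASK

The small pot with the wood-coloured lid has got under the wire rack, where a hand cannot get at it. Pick up the reacher, squeeze its trigger to close the jaws on the pot, draw the pot right out into the open with the reacher and let it go; then lay the reacher down flat on the board and stand the pot upright on top of the rack, between the two jars. Do not touch the pot with the fingers before it is out, and leave the jars, the flat tin under the rack, the mill and the food tin where they are.

Things in the scene. Friction and masses are not known exactly. Their poses are not given: they have to be found in the camera images.
- rack: Fixed steel wire rack (shelf riser), 300 mm long (its x), 138 deep (its y), 72 high. It stands on the wooden cover board over the hob (top at z = 46 mm). Origin on the board under its centre, z up. Things stand on its wires at its z = 72 mm; clear height below 64. 8 mm legs at corners (x +-146, y +-65), a low bar along each short end. Both long sides are open; -y faces the robot's right.
- pot: The pot to fetch: small round pot, white below, fixed wood-coloured lid, 62 mm in diameter, 35 mm high, 60 to 140 g. Origin at the centre of its underside, z up. It starts upright under the rack in one half of its length (rack x about -66 or +66 mm), 55 to 85 mm in from the -y side.
- reacher: Hand reacher lying flat on the board, 250 mm long, 170 g. Origin at its underside below the middle of the grip; x along the shaft to the jaws, z up. Grip: black palm bar (outer face y -29 mm, x -50..50, z 0..44) facing the grey trigger bar; 58 mm wide released; pinch it across y from above at x = 0. 14 mm shaft; head 42 wide, 26 high, ends at x 107. Centre of mass near x = 33 mm.
- bite (a point): Middle of the reacher's mouth, 155 mm ahead of the reacher's origin along its x, 18 mm above its underside: where the pot's axis should be when the jaws close (the pot is then 17 mm clear of the head).
- trigger (a joint): Trigger travel in m: 0 released, 0.020 full (grip 38 mm wide). Its spring pushes out with 6 N at 0, plus 0.4 N per mm: pinched lightly to about 55 mm width the reacher can be held and lifted with open jaws. Each jaw turns in by 0.025 rad per mm; they meet the pot near 14 mm (grip about 44 mm wide) and stop; a harder squeeze presses harder. Relaxing opens them.
- trigger_pad (a point): Middle of the trigger bar's outer face (reacher y = +29 mm when released; the bar spans x -36..36, z 4..42 mm). It moves straight towards the palm bar.
- jaw_left: The reacher's jaw on its +y side, z 8..28 mm, hinged in the head at reacher x 98, y 14 mm (its origin, at underside level) and reaching to x 197. Released, the jaws are 106 mm apart inside, 93 mm between the tips, 118 mm over all.
- jaw_right: The reacher's jaw on its -y side, mirror image of jaw_left, hinged at x 98, y -14 mm (its origin, at underside level).
- flat_tin: Flat round cream tin, 90 mm in diameter, 32 mm high, under the rack in the other half of its length. Origin at the centre of its underside. Leave it there.
- squat_jar: Squat glass jar with dark lid, 63 mm in diameter, 85 mm high, standing on one end of the rack (about 105 mm from its centre). Origin at the centre of its underside.
- spice_jar: Slim spice jar with white cap, 44 mm in diameter, 109 mm high, standing on the other end of the rack (about 105 mm from its centre). Origin at the centre of its underside.
- pepper_mill: Wooden pepper mill, 58 mm in diameter, 150 mm high, at the back right of the board. Origin at the centre of its underside.
- food_tin: Closed food tin, 58 mm in diameter, 72 mm high, at the back of the board. Origin at the centre of its underside.

How it is judged:
By the outcome, as a careful person would: the job done as asked, in the order asked, and still so for the second after the job is handed in, with the robot touching nothing.
It also fails if it takes over 72 s, if anything falls off the work surface, if the arm or the gripper's body presses on something with over 40 N, if the wrist force passes 120 N, or if a joint passes its speed limit or range.

ROBOT

A 6-joint arm with a two-finger parallel gripper is mounted at the origin on a cart in front of the work surface, level with it; the furniture and walls round the work are solid. World frame = base frame: x ahead of the robot, y to its left, z up, the work surface at z = 0. Lengths are in m, angles in rad, forces in N, time in s.
With the tool pointing down it reaches from about 0.3 to 0.875 m from the base axis. Payload 6.4 kg.
Tool frame: the origin (TCP) lies between the finger pads; the fingertips stand ctrl.tip_extent ahead of it and the grasp point (between the pads) is the TCP (ctrl.tip_extent is the distance from the TCP to the fingertips, in m); z points along the fingers, y is the line along which they close (so a half turn about z gives the same grasp; the last joint's range is limited). The gripper opens to 85 mm and grips with 20 to 120 N. Pads are 22 mm wide; open, the fingers measure 114 mm over their backs; the gripper's body (76 mm by 85 mm) begins 54 mm behind the grasp point. The pads swing forward as they close: fully open they stand 13 mm farther back than shut.
Start: joints at [-1.539, 0.181, 1.607, -0, 1.354, -0.206], TCP at [0.135, -0.559, 0.25] pointing down, gripper open.
Joint ranges: [-2.99, 2.99], [-0.89, 2.07], [0.3, 2.58], [-1.14, 4.28], [0, 2.63], [-3.12, 3.12]. Speed limits (rad/s): [2.57, 2.57, 3.01, 3.14, 3.14, 3.14].

INTERFACE

Orientations are given as a unit quaternion [w, x, y, z].
In Python, from bench import ctrl gives the robot as it stands.
- The arm moves only by the tool send_rows, never from a script. Its arguments are lists of equal length, an entry for each row: "dr": the turn, a rotation vector about the tool's x, y, z in units of 6 degrees (1.0 is 6 degrees), a list of three; "xyz": the shift along the tool's x, y, z in cm, a list of three; "jaw": the opening in per cent of the stroke, from 0 (shut) to 100 (fully open). In form: {"dr": [[wx, wy, wz], ...], "xyz": [[dx, dy, dz], ...], "jaw": [jaw, ...]}. A call has exactly 8 rows; each row is the pose to reach, as a shift and turn from the pose commanded when the call began, along the tool's axes at that moment; what a row does not reach only later rows make up. A row lasts 1/8 s, in which the tool goes at most 62.5 mm and 10.7 degrees, less where a joint would pass 70% of its speed; a pose out of reach is approached as far as the arm can. A call with a gripper value outside its range is refused whole. The fingers move at their own pace and stop on an object; the grip force is fixed at half the most. Time passes only in rows, so rows that repeat a pose let the fingers close, or fill a call up. It gives the time, the measured TCP pose, the force, the opening and the grip force at its end, in the units of the state.
- ctrl.get_obs(): the state, without advancing time (a new reading comes with each control period).
- ctrl.camera(name): name is "side" or "top" or "wrist"; returns the picture (480x640x3 uint8, red, green, blue); there is no depth.
- ctrl.calibration(name): a dict with "camera_matrix" (3x3 intrinsics, pixels), "world_from_camera" (4x4, takes a point from camera to world coordinates). Camera axes: x right, y up, looking along -z (the intrinsics and any distortion apply to the point x, -y, -z); pixel columns grow to the right and rows downward; lengths in m; the calibration is good to about 2 mm. A picture is of the moment at which its call begins: read the wrist's pose just before it. calibration takes no time and is no camera call; for the wrist camera it gives the pose at the moment of the call.
- ctrl.hand_in(): hands the job in; it is judged then, once.
The state is a dict: "time_s": time; "q": joint angles; "dq": joint speeds; "joint_efforts": joint torques, N m; "eef_pos": TCP position; "eef_rot": TCP orientation; "wrist_force": force on the tool from outside, world axes, zero at the start; "torque": the same for the moment, N m; "opening": opening from 0.0 (shut) to 1.0 (fully open); "grasp_force": force on a finger pad.
Only numpy, scipy, OpenCV 4.12 (cv2) and the standard library are available. Lean on these libraries where they do the work, as an engineer would, in place of code of your own. Each camera call takes 0.05 s, during which the arm holds its last target. There are 200 camera calls.

## Working session

There is one attempt and no reset: what is moved stays moved. The work goes in short steps, Python scripts to look and compute and a tool call to move; the robot and the scene stay as the last step left them, time stands still between calls to the robot, and variables do not carry over. Pictures are saved under pics/ and viewed, at most 10 in all, crops included, and the job is handed in when it is done.

Besides the shell and the picture viewer there is one more tool, called after ">>>" as a command line: name --argument value ..., lists and objects as JSON in quotes. send_rows: Moves the arm, as the interface text tells. Its arguments: {"type":"object","properties":{"dr":{"type":"array","items":{"type":"array","items":{"type":"number"}}},"xyz":{"type":"array","items":{"type":"array","items":{"type":"number"}}},"jaw":{"type":"array","items":{"type":"number"}}},"required":["dr","xyz","jaw"]}

```bash
mkdir -p pics; ls; python3 - <<'E'
from bench import ctrl
import cv2, numpy as np
o=ctrl.get_obs(); print(o, ctrl.tip_extent)
for n in ("top","side"):
    im=ctrl.camera(n); cv2.imwrite(f"pics/{n}0.png",im[:,:,::-1])
    c=ctrl.calibration(n); print(n,np.round(c["camera_matrix"],1).tolist(),np.round(c["world_from_camera"],3).tolist(),c.keys())
E
```

```text
pics
{'time_s': 0.0, 'q': array([-1.53928669e+00,  1.81534764e-01,  1.60802226e+00,  3.40631359e-05,
        1.35379240e+00, -2.06302199e-01]), 'dq': array([ 0.00092219,  0.00057823, -0.00147881,  0.00079765, -0.0009526 ,
        0.00010216]), 'joint_efforts': array([ 1.11062029e-03, -4.44872189e+01, -3.51335227e+01, -2.11821307e-04,
        9.18759702e-03,  1.71110366e-05]), 'eef_pos': array([ 0.13546543, -0.55827763,  0.24938077]), 'eef_rot': array([-8.73579983e-04,  9.92939070e-01,  1.18622218e-01,  9.32352303e-05]), 'wrist_force': array([ 0.07204485, -0.57525157, -0.60278199]), 'torque': array([0.00602025, 0.06020069, 0.01099571]), 'grasp_force': 0.0, 'opening': 0.9982657240742144} 0.019
top [[446.2, 0.0, 319.9], [0.0, 446.2, 230.1], [0.0, 0.0, 1.0]] [[-0.301, 0.914, -0.272, 0.399], [-0.953, -0.289, 0.085, 0.061], [-0.001, 0.285, 0.959, 0.944], [0.0, 0.0, 0.0, 1.0]] dict_keys(['camera_matrix', 'world_from_camera'])
side [[566.8, 0.0, 323.4], [0.0, 566.8, 244.1], [0.0, 0.0, 1.0]] [[-0.923, 0.152, -0.354, 0.313], [-0.386, -0.336, 0.859, 0.779], [0.012, 0.929, 0.369, 0.456], [0.0, 0.0, 0.0, 1.0]] dict_keys(['camera_matrix', 'world_from_camera'])
```

View pics/top0.png

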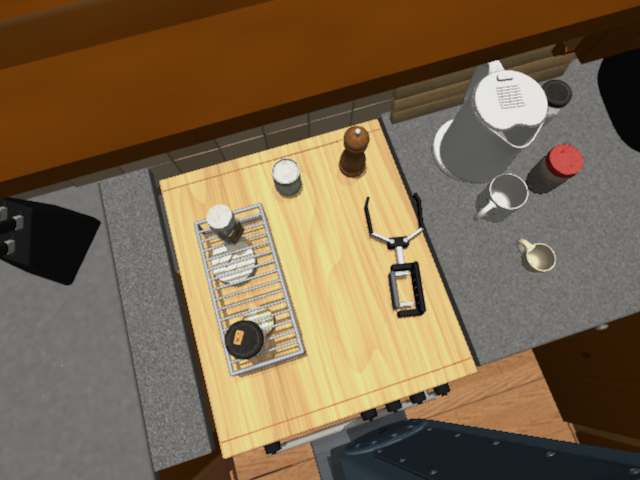

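View pics/side0.png

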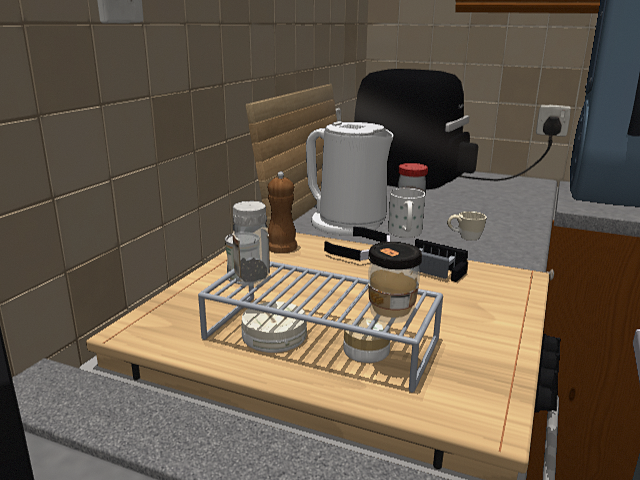

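The top view shows the rack at left (corners near (196,222), (262,206), (302,354), (232,373)). The pot shows under the squat jar at about (260,322) and the flat tin at (235,262). The reacher is at right, with its grip at about (407,290) and its jaws pointing up the image. The side view shows the pot at about (367,343) and the flat tin at (274,328).

```bash
cat > h.py <<'E'
from bench import ctrl
import cv2, numpy as np
from scipy.spatial.transform import Rotation as R
def ray(n,uv,c=None):
    c=c or ctrl.calibration(n); K=c["camera_matrix"]; T=c["world_from_camera"]
    d=np.linalg.inv(K)@[uv[0],uv[1],1]; d=T[:3,:3]@(d*[1,-1,-1]); return T[:3,3],d
def onz(n,uv,z,c=None):
    o,d=ray(n,uv,c); return o+d*(z-o[2])/d[2]
def proj(n,p,c=None):
    c=c or ctrl.calibration(n); K=c["camera_matrix"]; T=c["world_from_camera"]
    q=T[:3,:3].T@(np.asarray(p)-T[:3,3])*[1,-1,-1]; q=K@q; return q[:2]/q[2]
def rot(): 
    w,x,y,z=ctrl.get_obs()["eef_rot"]; return R.from_quat([x,y,z,w])
E
python3 - <<'E'
from h import *
for uv in [(198,223),(262,208),(301,352),(233,372)]: print("rack",onz("top",uv,.116).round(3))
for uv in [(205,300),(440,297),(416,370)]: print("rackside",onz("side",uv,.116).round(3))
print("pot side", onz("side",(367,350),.046+.0).round(3), "tin",onz("side",(274,317),.078).round(3))
for uv in [(391,264),(416,264),(424,313),(399,316)]: print("grip",onz("top",uv,.09).round(3))
for uv in [(367,199),(418,196)]: print("tips",onz("top",uv,.07).round(3))
t=cv2.imread("pics/top0.png"); s=cv2.imread("pics/side0.png")
a=cv2.resize(t[185:335,355:435],None,fx=4,fy=4,interpolation=cv2.INTER_CUBIC)
b=cv2.resize(s[240:390,330:450],None,fx=4,fy=4,interpolation=cv2.INTER_CUBIC)
cv2.imwrite("pics/m1.png",np.hstack([a,b]))
E
```

```text
rack [0.719 0.209 0.116]
rack [0.711 0.082 0.116]
rack [0.427 0.088 0.116]
rack [0.43  0.213 0.116]
rackside [0.704 0.231 0.116]
rackside [0.426 0.098 0.116]
rackside [0.414 0.276 0.116]
pot side [0.506 0.154 0.046] tin [0.634 0.175 0.078]
grip [ 0.533 -0.126  0.09 ]
grip [ 0.518 -0.173  0.09 ]
grip [ 0.425 -0.153  0.09 ]
grip [ 0.434 -0.106  0.09 ]
tips [ 0.681 -0.131  0.07 ]
tips [ 0.656 -0.235  0.07 ]
```

View pics/m1.png

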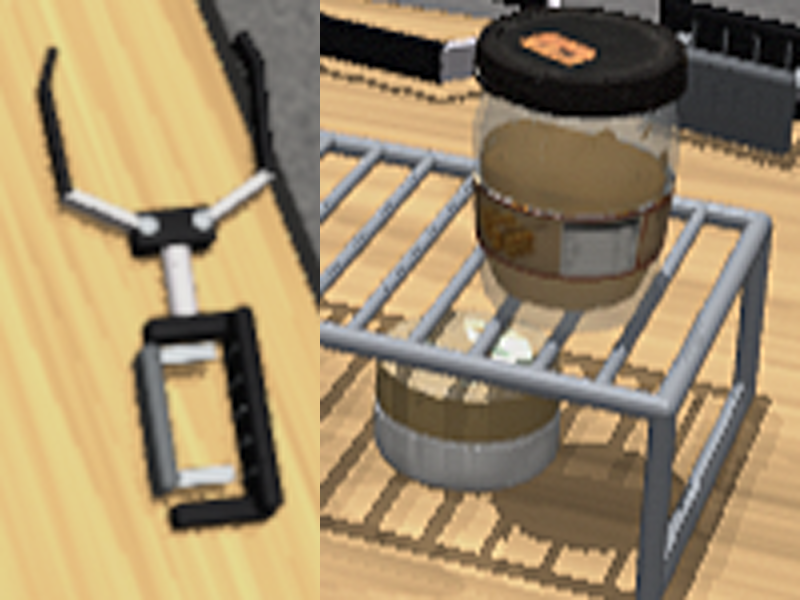

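The crop shows the reacher lying square, palm bar on its right (−y). Its hinges are at crop (148,222) and (205,218), its tips at (52,48) and (245,38). The pot is upright behind the rack's front rail, with base edges at crop u 375 and 558 and bottom at v 488.

```bash
python3 - <<'E'
from h import *
from scipy.optimize import least_squares
C={n:ctrl.calibration(n) for n in("top","side")}
def fit(obs,x0,z0):
    def f(p):
        c,s=np.cos(p[2]),np.sin(p[2]); r=[]
        for n,uv,q in obs:
            w=[p[0]+c*q[0]-s*q[1],p[1]+s*q[0]+c*q[1],z0+q[2]]; r+=list(proj(n,w,C[n])-uv)
        return np.array(r)
    s=least_squares(f,x0,loss="soft_l1"); return s.x,s.fun.round(1).reshape(-1,2).tolist()
z=.046
b=lambda x,y:((x-320)/4+330,y/4+240)
a=lambda x,y:(x/4+355,y/4+185)
rk=[("top",(198,223),(.146,.065,.07)),("top",(262,208),(.146,-.065,.07)),("top",(301,352),(-.146,-.065,.07)),("top",(233,372),(-.146,.065,.07)),
("side",b(665,405),(-.146,.065,.068)),("side",b(768,215),(-.146,-.065,.068)),("side",(205,297),(.146,.065,.068))]
r,e=fit(rk,[.57,.15,0],z); print("rack",r.round(4),e)
rc=[("top",a(250,312),(.05,-.029,.044)),("top",a(283,500),(-.05,-.029,.044)),("top",a(137,350),(.036,.029,.042)),("top",a(155,495),(-.036,.029,.042)),
("top",a(148,222),(.098,.014,.026)),("top",a(205,218),(.098,-.014,.026)),("top",a(52,48),(.197,.0495,.025)),("top",a(245,38),(.197,-.0495,.025))]
q,e=fit(rc,[.48,-.14,-.1],z); print("reacher",q.round(4),e)
t=np.linspace(0,2*np.pi,121)
def circ(u0,u1,v1,rad,x0):
    def f(p):
        P=np.array([proj("side",[p[0]+rad*np.cos(i),p[1]+rad*np.sin(i),z],C["side"]) for i in t])
        return [P[:,0].min()-u0,P[:,0].max()-u1,P[:,1].max()-v1]
    s=least_squares(f,x0); return s.x,s.fun
u0,_=b(375,0);u1,v1=b(558,488)
p,e=circ(u0,u1,v1,.031,[.5,.15]); print("pot",p.round(4),np.round(e,1))
c,s=np.cos(r[2]),np.sin(r[2]); M=np.array([[c,s],[-s,c]])
print("pot in rack",M@(p-r[:2]))
tp,e=circ(242,307,351,.045,[.63,.17]); print("tin",tp.round(4),np.round(e,1),"in rack",M@(tp-r[:2]))
for nm,z1,uv in (("jar",.118+.085,(243,339)),("spice",.118+.109,(220,214))):
    P=onz("top",uv,z1)[:2]; print(nm,P.round(3),M@(P-r[:2]))
print("tool", rot().as_matrix().round(3).tolist())
E
```

```text
rack [ 0.5726  0.1479 -0.0187] [[-0.6, -0.3], [0.2, -3.2], [1.6, 0.2], [-1.1, 1.9], [0.5, -0.5], [0.1, 0.7], [-0.9, -4.5]]
reacher [ 0.4801 -0.1392 -0.2269] [[0.5, -1.7], [-0.2, 2.8], [0.1, -1.7], [0.2, -0.8], [-0.3, 1.2], [-0.8, 1.2], [0.8, 0.5], [-0.4, -0.6]]
pot [0.5074 0.1515] [-0.3  0.3 -0. ]
pot in rack [-0.06523422  0.00234531]
tin [0.6383 0.1654] [ 0.2 -0.2  0. ] in rack [0.06541672 0.0187821 ]
jar [0.471 0.169] [-0.10159322  0.01914063]
spice [0.68 0.15] [0.10765467 0.00425059]
tool [[0.972, 0.236, -0.0], [0.236, -0.972, 0.002], [0.0, -0.002, -1.0]]
```

>>> send_rows --dr '[[0, 0, 0.5], [0, 0, 1.1], [0, 0, 1.7], [0, 0, 2.3], [0, 0, 2.9], [0, 0, 3.5], [0, 0, 4.0], [0, 0, 4.44]]' --xyz '[[4, -3, 0], [9, -6.5, 0], [14, -10, 0], [19, -13.5, 0], [24, -17, 0], [29, -20.5, 0], [34, -24, 0], [39, -27.8, 0]]' --jaw '[100, 100, 100, 100, 100, 100, 100, 100]'

```text
time_s: 1.1
eef_pos: [0.4498, -0.1953, 0.2502]
eef_rot: [0.0, 0.993, -0.114, 0.0]
wrist_force: [0.4, -0.2, 0.2]
opening: 0.999
grasp_force: 0.0
```

```bash
cat >> h.py <<'E'
def go(xyz,yaw=None):
    o=ctrl.get_obs(); r=rot(); m=r.as_matrix(); d=m.T@(np.array(xyz)-o["eef_pos"])*100
    print("t %.2f"%o["time_s"],"pos",o["eef_pos"].round(4),"yaw %.2f"%np.degrees(np.arctan2(m[1,0],m[0,0])),"tilt",m[:,2].round(3),"op %.3f gf %.1f"%(o["opening"],o["grasp_force"]),"F",o["wrist_force"].round(1))
    c,s=np.cos(yaw),np.sin(yaw); w=(r.inv()*R.from_matrix([[c,s,0],[s,-c,0],[0,0,-1]])).as_rotvec()
    print("xyz cm",d.round(2),"dr",(np.degrees(w)/6).round(2))
E
python3 - <<'E'
from h import *
go([.4947,-.1426,.25],-.2269)
for n,uv in (("mill",(352,170)),("food",(287,190))): print(n,onz("top",uv,.046).round(3))
E
```

```text
t 1.10 pos [ 0.4498 -0.1953  0.2502] yaw -13.12 tilt [ 0. -0. -1.] op 0.999 gf 0.0 F [ 0.4 -0.2  0.2]
xyz cm [ 3.18 -6.15  0.02] dr [ 0.   -0.   -0.02]
mill [ 0.763 -0.127  0.046]
food [0.761 0.022 0.046]
```

>>> send_rows --dr '[[0, 0, 0], [0, 0, 0], [0, 0, 0], [0, 0, 0], [0, 0, 0], [0, 0, 0], [0, 0, 0], [0, 0, 0]]' --xyz '[[1.5, -3, 0], [3.18, -6.15, 0], [3.18, -6.15, 2], [3.18, -6.15, 4], [3.18, -6.15, 6], [3.18, -6.15, 6], [3.18, -6.15, 6], [3.18, -6.15, 6]]' --jaw '[100, 100, 100, 100, 100, 100, 100, 100]'

```text
time_s: 2.1
eef_pos: [0.4942, -0.1446, 0.1913]
eef_rot: [0.0, 0.994, -0.113, 0.001]
wrist_force: [-0.2, 0.1, -0.0]
opening: 0.999
grasp_force: 0.0
```

```bash
python3 - <<'E'
from h import *
c=ctrl.calibration("wrist"); im=ctrl.camera("wrist")[:,:,::-1].copy()
np.savez("w1.npz",**c)
x,y,a=.4801,-.1392,-.2269
for q in [(.05,-.029,.044),(-.05,-.029,.044),(.036,.029,.042),(-.036,.029,.042),(.098,.014,.026),(.098,-.014,.026)]:
    p=proj("wrist",[x+np.cos(a)*q[0]-np.sin(a)*q[1],y+np.sin(a)*q[0]+np.cos(a)*q[1],.046+q[2]],c); print(q,p.round(0))
    cv2.circle(im,tuple(int(v) for v in p),3,(0,0,255),-1)
cv2.imwrite("pics/w1.png",im); go([.4947,-.1426,.25],-.2269)
E
```

```text
(0.05, -0.029, 0.044) [364. 195.]
(-0.05, -0.029, 0.044) [359. 327.]
(0.036, 0.029, 0.042) [277. 215.]
(-0.036, 0.029, 0.042) [281. 310.]
(0.098, 0.014, 0.026) [299. 119.]
(0.098, -0.014, 0.026) [341. 119.]
t 2.15 pos [ 0.4942 -0.1446  0.1913] yaw -13.02 tilt [ 0.002 -0.001 -1.   ] op 0.996 gf 0.0 F [-0.1  0.7 -0.2]
xyz cm [ 0.02 -0.2  -5.87] dr [ 0.   -0.02 -0.  ]
```

View pics/w1.png

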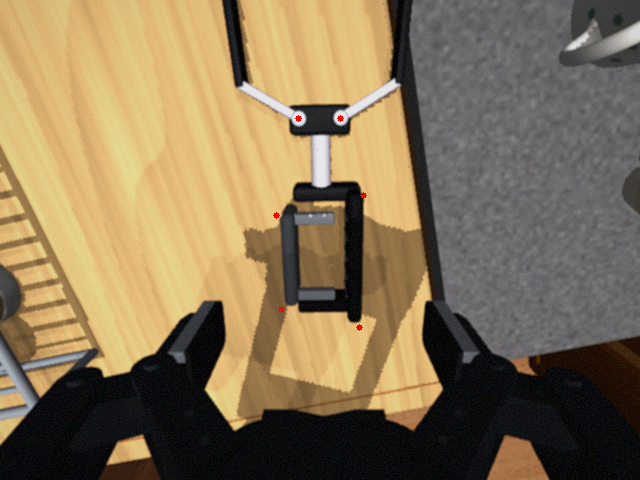

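The wrist view shows the reacher where it was measured: the hinge points land on the hinges, and the grip is centred at about (322,260) between the fingers. I go down and pinch lightly.

>>> send_rows --dr '[[0, 0, 0], [0, 0, 0], [0, 0, 0], [0, 0, 0], [0, 0, 0], [0, 0, 0], [0, 0, 0], [0, 0, 0]]' --xyz '[[0, -0.2, 2.5], [0, -0.2, 5], [0, -0.2, 7.5], [0, -0.2, 10], [0, -0.2, 11.5], [0, -0.2, 12.2], [0, -0.2, 12.2], [0, -0.2, 12.2]]' --jaw '[100, 100, 100, 100, 90, 80, 72, 67]'

```text
time_s: 3.15
eef_pos: [0.4947, -0.1427, 0.0691]
eef_rot: [0.0, 0.994, -0.113, 0.001]
wrist_force: [0.3, 1.1, -0.9]
opening: 0.672
grasp_force: 6.3
```

>>> send_rows --dr '[[0, 0, 0], [0, 0, 0], [0, 0, 0], [0, 0, 0], [0, 0, 0], [0, 0, 0], [0, 0, 0], [0, 0, 0]]' --xyz '[[0, 0, 0], [0, 0, 0], [0, 0, 0], [0, 0, 0], [0, 0, 0], [0, 0, 0], [0, 0, 0], [0, 0, 0]]' --jaw '[66, 65, 64, 64, 64, 64, 64, 64]'

```text
time_s: 4.15
eef_pos: [0.4946, -0.1434, 0.0696]
eef_rot: [0.001, 0.994, -0.113, 0.001]
wrist_force: [-3.9, -3.7, 6.5]
opening: 0.644
grasp_force: 9.5
```

>>> send_rows --dr '[[0, 0, 0], [0, 0, 0], [0, 0, 0], [0, 0, 0], [0, 0, 0], [0, 0, 0], [0, 0, 0], [0, 0, 0]]' --xyz '[[0, 0, -0.3], [0, 0, -0.8], [0, 0, -1.5], [0, 0, -2.3], [0, 0, -3], [0, 0, -3.5], [0, 0, -3.5], [0, 0, -3.5]]' --jaw '[64, 64, 64, 64, 64, 64, 64, 64]'

```text
time_s: 5.15
eef_pos: [0.4939, -0.1422, 0.1031]
eef_rot: [-0.0, 0.994, -0.113, -0.0]
wrist_force: [0.2, -0.6, -2.6]
opening: 0.641
grasp_force: 7.3
```

```bash
python3 - <<'E'
from h import *
a=ctrl.camera("wrist")[:,:,::-1]; b=ctrl.camera("side")[:,:,::-1]
cv2.imwrite("pics/l1.png",np.hstack([a[:300,170:470],cv2.resize(b[190:290,310:476],None,fx=3,fy=3)]))
go([.500,-.15,.105],np.radians(88.93))
E
```

```text
t 5.25 pos [ 0.4939 -0.1422  0.103 ] yaw -13.02 tilt [-0.001  0.    -1.   ] op 0.639 gf 7.3 F [ 0.5 -0.1 -1.8]
xyz cm [ 0.77  0.62 -0.2 ] dr [-1.000e-02  0.000e+00 -1.699e+01]
```

View pics/l1.png

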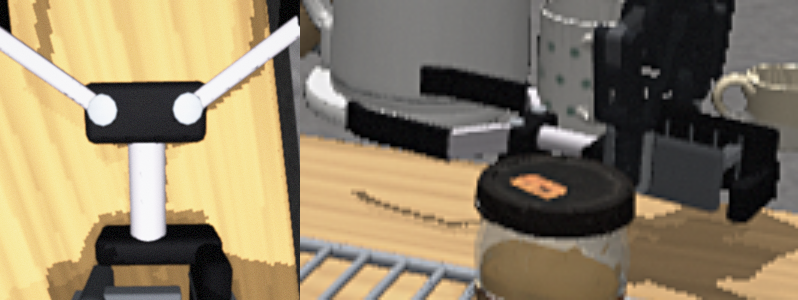

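The crops show the reacher lifted level, jaws open and head straight ahead of the fingers (hinges at crop (102,109) and (187,109)). I swing it to face the rack.

>>> send_rows --dr '[[0, 0, -0.4], [0, 0, -1.2], [0, 0, -2.3], [0, 0, -3.5], [0, 0, -4.8], [0, 0, -6.1], [0, 0, -7.4], [0, 0, -8.7]]' --xyz '[[0.1, 0, 0], [0.2, -0.1, 0], [0.4, -0.1, 0], [0.6, -0.1, 0], [0.7, -0.2, 0], [0.8, -0.2, 0], [0.9, -0.2, 0], [0.9, -0.2, 0]]' --jaw '[64, 64, 64, 64, 64, 64, 64, 64]'

```text
time_s: 6.25
eef_pos: [0.5032, -0.1423, 0.103]
eef_rot: [-0.0, 0.941, 0.337, -0.0]
wrist_force: [0.4, -0.7, -2.7]
opening: 0.641
grasp_force: 7.3
```

>>> send_rows --dr '[[0, 0, -1.2], [0, 0, -2.4], [0, 0, -3.6], [0, 0, -4.8], [0, 0, -6.0], [0, 0, -7.1], [0, 0, -7.9], [0, 0, -8.3]]' --xyz '[[0, 0, 0], [0, 0, 0], [0, 0, 0], [0, 0, 0], [0, 0, 0], [0, 0, 0], [0, 0, 0], [0, 0, 0]]' --jaw '[64, 64, 64, 64, 64, 64, 64, 64]'

```text
time_s: 7.25
eef_pos: [0.5031, -0.1423, 0.103]
eef_rot: [-0.0, 0.713, 0.701, -0.0]
wrist_force: [0.4, 0.6, -0.8]
opening: 0.646
grasp_force: 7.3
```

```bash
python3 - <<'E'
from h import *
go([.5035,-.142,.103],np.radians(88.93))
c=ctrl.calibration("wrist"); a=ctrl.camera("wrist")[:,:,::-1].copy()
z0=ctrl.get_obs()["eef_pos"][2]-.0235
hsv=cv2.cvtColor(a,cv2.COLOR_BGR2HSV); p=ctrl.get_obs()["eef_pos"]; ax=rot().as_matrix()[:,0]; ay=-rot().as_matrix()[:,1]
# white round hinge caps
m=((a.min(2)>190)&(hsv[:,:,1]<40)).astype(np.uint8)
pr=lambda X,Y,Z:proj("wrist",p+X*ax+Y*ay+[0,0,Z],c)
for X,Y,Z in ((.083,.0157,.0025),(.083,-.0123,.0025)): 
    u=pr(X,Y,Z); print("pred hinge",u.round(0)); cv2.circle(a,tuple(int(v) for v in u),3,(0,0,255),-1)
cv2.imwrite("pics/w2.png",a)
E
```

```text
t 7.25 pos [ 0.5031 -0.1423  0.103 ] yaw 89.09 tilt [-0.001  0.    -1.   ] op 0.646 gf 7.3 F [ 0.4  0.6 -0.8]
xyz cm [ 0.03  0.04 -0.  ] dr [-0.   -0.    0.03]
pred hinge [275. 112.]
pred hinge [361. 112.]
```

View pics/w2.png

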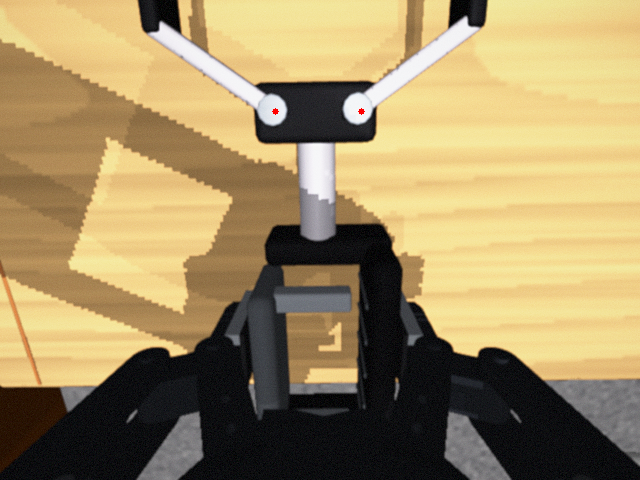

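The wrist view shows the hinges within about 3 px of prediction ((272,110) and (358,109)), so the reacher is held straight and about 1 mm to the left. I lower it and drive in under the rack.

>>> send_rows --dr '[[0, 0, 0], [0, 0, 0], [0, 0, 0], [0, 0, 0], [0, 0, 0], [0, 0, 0], [0, 0, 0], [0, 0, 0]]' --xyz '[[0, 0.1, 0.6], [0, 0.2, 1.4], [0.3, 0.2, 2.2], [1, 0.2, 2.7], [2, 0.2, 2.9], [3.3, 0.2, 2.9], [4.8, 0.2, 2.9], [6.5, 0.2, 2.9]]' --jaw '[64, 64, 64, 64, 64, 64, 64, 64]'

```text
time_s: 8.3
eef_pos: [0.5067, -0.0762, 0.0746]
eef_rot: [0.0, 0.713, 0.701, 0.0]
wrist_force: [-0.5, -0.5, -2.1]
opening: 0.643
grasp_force: 7.3
```

>>> send_rows --dr '[[0, 0, 0], [0, 0, 0], [0, 0, 0], [0, 0, 0], [0, 0, 0], [0, 0, 0], [0, 0, 0], [0, 0, 0]]' --xyz '[[1.5, 0, 0], [3, 0, 0], [4.4, 0, 0], [5.7, 0, 0], [6.9, 0, 0], [7.9, 0, 0], [8.6, 0, 0], [8.9, 0, 0]]' --jaw '[64, 64, 64, 64, 64, 64, 64, 64]'

```text
time_s: 9.3
eef_pos: [0.5081, 0.0119, 0.0743]
eef_rot: [0.0, 0.713, 0.701, -0.0]
wrist_force: [-0.2, -0.5, -2.0]
opening: 0.642
grasp_force: 7.3
```

```bash
python3 - <<'E'
from h import *
go([.5074,.0115,.0735],np.radians(88.93))
b=ctrl.camera("side")[:,:,::-1]
cv2.imwrite("pics/s3.png",cv2.resize(b[230:400,230:470],None,fx=3.3,fy=3.3,interpolation=cv2.INTER_CUBIC))
E
```

```text
t 9.30 pos [0.5081 0.0119 0.0743] yaw 89.00 tilt [-0. -0. -1.] op 0.642 gf 7.3 F [-0.2 -0.5 -2. ]
xyz cm [-0.04 -0.07  0.08] dr [-0.    0.    0.01]
```

View pics/s3.png

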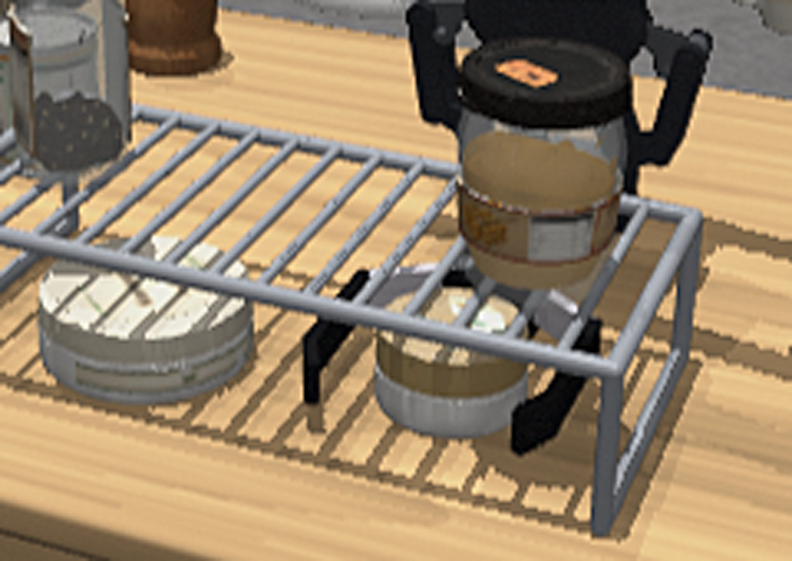

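The side view shows the open jaws around the pot (tips at crop (312,400) and (518,445), pot from u 377 to 527). It is centred once perspective is allowed for. I squeeze, shifting sideways to keep the reacher's axis on the pot.

>>> send_rows --dr '[[0, 0, 0], [0, 0, 0], [0, 0, 0], [0, 0, 0], [0, 0, 0], [0, 0, 0], [0, 0, 0], [0, 0, 0]]' --xyz '[[0, 0, 0.2], [0, 0.05, 0.25], [0, 0.1, 0.25], [0, 0.18, 0.25], [0, 0.25, 0.25], [0, 0.32, 0.25], [0, 0.4, 0.25], [0, 0.45, 0.25]]' --jaw '[64, 63, 61, 59, 57.5, 56, 54.5, 53]'

```text
time_s: 10.35
eef_pos: [0.5126, 0.0115, 0.0718]
eef_rot: [0.0, 0.713, 0.701, 0.0]
wrist_force: [-0.1, 0.0, -2.1]
opening: 0.534
grasp_force: 11.0
```

>>> send_rows --dr '[[0, 0, 0], [0, 0, 0], [0, 0, 0], [0, 0, 0], [0, 0, 0], [0, 0, 0], [0, 0, 0], [0, 0, 0]]' --xyz '[[0, 0.03, 0], [0, 0.05, 0], [0, 0.05, 0], [0, 0.05, 0], [0, 0.05, 0], [0, 0.05, 0], [0, 0.05, 0], [0, 0.05, 0]]' --jaw '[52, 51, 50, 49.5, 49, 49, 49, 49]'

```text
time_s: 11.35
eef_pos: [0.5133, 0.0114, 0.0721]
eef_rot: [0.0, 0.713, 0.701, 0.0]
wrist_force: [-0.4, 0.3, 4.3]
opening: 0.5
grasp_force: 40.7
```

>>> send_rows --dr '[[0, 0, 0], [0, 0, 0], [0, 0, 0], [0, 0, 0], [0, 0, 0], [0, 0, 0], [0, 0, 0], [0, 0, 0]]' --xyz '[[-0.2, 0, 0], [-0.7, 0, 0], [-1.5, 0, 0], [-2.5, 0, 0], [-3.5, 0, 0], [-4.6, 0, 0], [-5.7, 0, 0], [-6.8, 0, 0]]' --jaw '[49, 49, 49, 49, 49, 49, 49, 49]'

```text
time_s: 12.35
eef_pos: [0.5117, -0.0558, 0.072]
eef_rot: [-0.001, 0.713, 0.701, 0.001]
wrist_force: [-0.8, 6.3, 6.8]
opening: 0.497
grasp_force: 41.7
```

>>> send_rows --dr '[[0, 0, 0], [0, 0, 0], [0, 0, 0], [0, 0, 0], [0, 0, 0], [0, 0, 0], [0, 0, 0], [0, 0, 0]]' --xyz '[[-1.3, 0, 0], [-2.7, 0, 0], [-4.1, 0, 0], [-5.5, 0, 0], [-6.9, 0, 0], [-8.3, 0, 0], [-9.4, 0, 0], [-10, 0, 0]]' --jaw '[49, 49, 49, 49, 49, 49, 49, 49]'

```text
time_s: 13.35
eef_pos: [0.5099, -0.1557, 0.072]
eef_rot: [-0.001, 0.713, 0.701, 0.001]
wrist_force: [-0.6, 7.8, 10.3]
opening: 0.5
grasp_force: 42.2
```

```bash
python3 - <<'E'
from h import *
go([.5074,-.158,.0735],np.radians(88.93))
b=ctrl.camera("top")[:,:,::-1]
cv2.imwrite("pics/t4.png",cv2.resize(b[120:400,180:480],None,fx=2,fy=2,interpolation=cv2.INTER_CUBIC))
for uv in [(440,290),(425,245)]: print("board edge",onz("top",uv,.046).round(3))
E
```

```text
t 13.35 pos [ 0.5099 -0.1557  0.072 ] yaw 88.97 tilt [-0.001  0.002 -1.   ] op 0.500 gf 42.2 F [-0.6  7.8 10.3]
xyz cm [-0.23 -0.24 -0.15] dr [-0.01 -0.02  0.01]
board edge [ 0.46  -0.212  0.046]
board edge [ 0.557 -0.217  0.046]
```

View pics/t4.png

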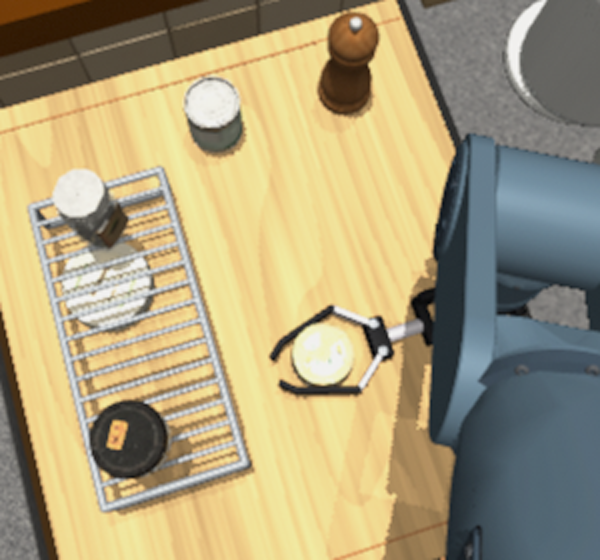

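The top view shows the pot out in the open, at crop (323,353), held in the jaws, about 70 mm clear of the rack. The jars, tins and mill are in place. I relax and back off.

>>> send_rows --dr '[[0, 0, 0], [0, 0, 0], [0, 0, 0], [0, 0, 0], [0, 0, 0], [0, 0, 0], [0, 0, 0], [0, 0, 0]]' --xyz '[[0, 0, 0], [0, 0, 0], [0, -0.1, 0], [0, -0.2, 0], [0, -0.3, 0], [0, -0.4, 0], [0, -0.5, 0], [0, -0.5, -0.2]]' --jaw '[50.5, 52, 54, 56, 58.5, 61, 64, 64]'

```text
time_s: 14.4
eef_pos: [0.5048, -0.1564, 0.0737]
eef_rot: [-0.0, 0.713, 0.701, -0.0]
wrist_force: [-0.0, 0.2, -0.7]
opening: 0.637
grasp_force: 7.3
```

>>> send_rows --dr '[[0, 0, 0], [0, 0, 0], [0, 0, 0], [0, 0, 0], [0, 0, 0], [0, 0, 0], [0, 0, 0], [0, 0, 0]]' --xyz '[[0, 0, 0], [-0.3, 0, 0], [-1, 0, 0], [-2.2, 0, 0], [-3.7, 0, 0], [-5.2, 0, 0], [-6.8, 0, 0], [-8.2, 0, 0]]' --jaw '[64, 64, 64, 64, 64, 64, 64, 64]'

```text
time_s: 15.4
eef_pos: [0.5035, -0.2398, 0.0738]
eef_rot: [0.0, 0.714, 0.701, -0.0]
wrist_force: [0.2, 0.3, -1.3]
opening: 0.643
grasp_force: 7.3
```

```bash
python3 - <<'E'
from h import *
go([.4947,-.1426,.1],-.2269)
b=ctrl.camera("top")[:,:,::-1]; s=ctrl.camera("side")[:,:,::-1]
cv2.imwrite("pics/t5.png",np.hstack([cv2.resize(b[220:370,290:450],None,fx=2.5,fy=2.5),cv2.resize(s[190:340,300:460],None,fx=2.5,fy=2.5)]))
E
```

```text
t 15.40 pos [ 0.5035 -0.2398  0.0738] yaw 88.95 tilt [ 0. -0. -1.] op 0.643 gf 7.3 F [ 0.2  0.3 -1.3]
xyz cm [ 9.7  -1.06 -2.62] dr [ 0.    0.   16.99]
```

View pics/t5.png

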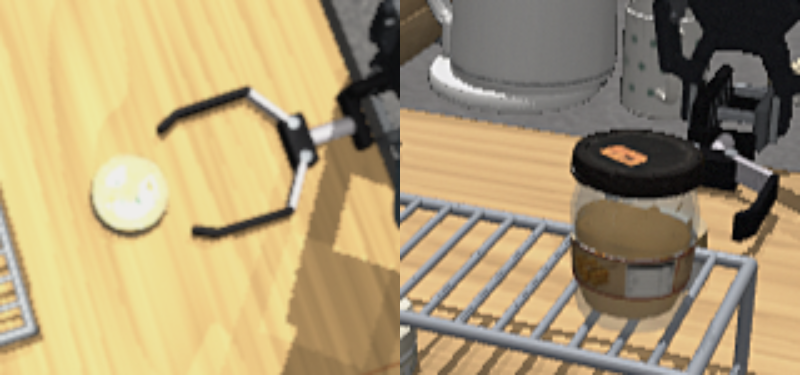

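The pot stands free and upright in the open at top-view pixel (342,297), and the reacher's jaws are clear of it. I lift the reacher and carry it back to its old spot to lay it down.

>>> send_rows --dr '[[0, 0, 0], [0, 0, 0], [0, 0, 0.3], [0, 0, 1], [0, 0, 2], [0, 0, 3.2], [0, 0, 4.5], [0, 0, 5.8]]' --xyz '[[0, 0, -0.5], [0, 0, -1.5], [0.2, 0, -3], [0.8, -0.1, -4.5], [1.8, -0.2, -5.3], [3, -0.3, -5.5], [4.3, -0.4, -5.5], [5.6, -0.6, -5.5]]' --jaw '[64, 64, 64, 64, 64, 64, 64, 64]'

```text
time_s: 16.5
eef_pos: [0.499, -0.1816, 0.1302]
eef_rot: [0.001, 0.891, 0.453, 0.0]
wrist_force: [-0.4, 0.0, -1.2]
opening: 0.642
grasp_force: 7.3
```

```bash
python3 - <<'E'
from h import *
go([.4947,-.1426,.128],-.2269)
E
```

```text
t 16.50 pos [ 0.499  -0.1816  0.1302] yaw 53.89 tilt [ 0.001 -0.001 -1.   ] op 0.642 gf 7.3 F [-0.4  0.  -1.2]
xyz cm [ 2.9  -2.65  0.21] dr [ 1.000e-02 -1.000e-02  1.115e+01]
```

>>> send_rows --dr '[[0, 0, 1.3], [0, 0, 2.6], [0, 0, 3.9], [0, 0, 5.2], [0, 0, 6.5], [0, 0, 7.8], [0, 0, 9.1], [0, 0, 10.2]]' --xyz '[[0.6, -0.5, 0], [1.2, -1, 0], [1.8, -1.6, 0], [2.3, -2.1, 0], [2.7, -2.5, 0], [2.9, -2.65, 0], [2.9, -2.65, 0], [2.9, -2.65, 0]]' --jaw '[64, 64, 64, 64, 64, 64, 64, 64]'

```text
time_s: 17.5
eef_pos: [0.4945, -0.1429, 0.1301]
eef_rot: [0.0, 0.998, -0.063, 0.001]
wrist_force: [-1.0, -0.4, -1.9]
opening: 0.64
grasp_force: 7.3
```

>>> send_rows --dr '[[0, 0, 0.6], [0, 0, 0.95], [0, 0, 0.95], [0, 0, 0.95], [0, 0, 0.95], [0, 0, 0.95], [0, 0, 0.95], [0, 0, 0.95]]' --xyz '[[0, 0, 0.3], [0, 0, 1.2], [0, 0, 2.4], [0, 0, 3.6], [0, 0, 4.7], [0, 0, 5.3], [0, 0, 5.6], [0, 0, 5.6]]' --jaw '[64, 64, 64, 64, 64, 64, 64, 64]'

```text
time_s: 18.5
eef_pos: [0.4941, -0.1433, 0.0727]
eef_rot: [-0.0, 0.994, -0.111, -0.0]
wrist_force: [1.0, -0.3, -1.5]
opening: 0.644
grasp_force: 7.3
```

```bash
python3 - <<'E'
from h import *
go([.4947,-.1426,.0697],-.2269)
E
```

```text
t 18.50 pos [ 0.4941 -0.1433  0.0727] yaw -12.72 tilt [-0.  0. -1.] op 0.644 gf 7.3 F [ 1.  -0.3 -1.5]
xyz cm [ 0.04 -0.08  0.3 ] dr [-0.    0.    0.05]
```

>>> send_rows --dr '[[0, 0, 0], [0, 0, 0], [0, 0, 0], [0, 0, 0], [0, 0, 0], [0, 0, 0], [0, 0, 0], [0, 0, 0]]' --xyz '[[0, 0, 0.1], [0, 0, 0.2], [0, 0, 0.25], [0, 0, 0.3], [0, 0, 0.3], [0, 0, 0.3], [0, 0, 0.3], [0, 0, 0.3]]' --jaw '[64, 64, 64, 64, 64, 65.5, 67, 69]'

```text
time_s: 19.5
eef_pos: [0.4943, -0.1434, 0.07]
eef_rot: [0.0, 0.994, -0.111, 0.0]
wrist_force: [-0.8, -0.1, -0.2]
opening: 0.687
grasp_force: 0.0
```

>>> send_rows --dr '[[0, 0, 0], [0, 0, 0], [0, 0, 0], [0, 0, 0], [0, 0, 0], [0, 0, 0], [0, 0, 0], [0, 0, 0]]' --xyz '[[0, 0, 0], [0, 0, 0], [0, 0, 0], [0, 0, -1], [0, 0, -3], [0, 0, -6], [0, 0, -9], [0, 0, -11]]' --jaw '[76, 88, 100, 100, 100, 100, 100, 100]'

```text
time_s: 20.5
eef_pos: [0.4947, -0.1436, 0.1822]
eef_rot: [0.001, 0.994, -0.111, 0.001]
wrist_force: [0.3, 0.9, -0.5]
opening: 1.0
grasp_force: 0.0
```

```bash
python3 - <<'E'
from h import *
b=ctrl.camera("top")[:,:,::-1]; s=ctrl.camera("side")[:,:,::-1]
cv2.imwrite("pics/t6_full.png",b)
hsv=cv2.cvtColor(np.ascontiguousarray(b),cv2.COLOR_BGR2HSV)
m=((hsv[:,:,1]<75)&(hsv[:,:,2]>150)).astype(np.uint8); m[:260]=0;m[340:]=0;m[:,:310]=0;m[:,380:]=0
n,_,st,ce=cv2.connectedComponentsWithStats(m); i=1+st[1:,4].argmax(); print(st[i],ce[i])
for uv in (ce[i],(342,297.2)): p=onz("top",uv,.081); print("pot",p.round(4))
m2=((hsv[:,:,0]>18)&(hsv[:,:,1]<100)&(hsv[:,:,2]>130)).astype(np.uint8)
go([p[0],p[1],.12],-.2269)
cv2.imwrite("pics/t6.png",np.hstack([cv2.resize(b[180:340,300:440],None,fx=2.5,fy=2.5),cv2.resize(s[180:340,290:460],None,fx=2.5,fy=2.5)]))
E
```

```text
[327 282  30  30 729] [341.41152263 296.64471879]
pot [ 0.503  -0.0149  0.081 ]
pot [ 0.5017 -0.0156  0.081 ]
t 20.60 pos [ 0.4957 -0.1441  0.183 ] yaw -12.71 tilt [ 0.005 -0.003 -1.   ] op 1.004 gf 0.0 F [ 0.4  0.4 -0.4]
xyz cm [ -2.28 -12.68   6.27] dr [ 0.02 -0.05  0.05]
```

View pics/t6.png

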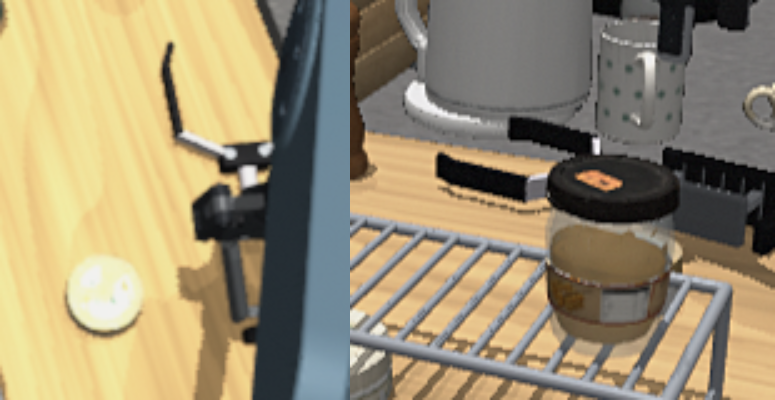

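The crops show the reacher lying flat on the board with its jaws open, and the pot upright at top-view pixel (341.4,296.6), about (0.503, −0.015). The picture allowance is used up, so from here I check by numbers only. I go above the pot.

>>> send_rows --dr '[[0, 0, -0.3], [0, 0, -0.6], [0, 0, -1], [0, 0, -1.4], [0, 0, -1.7], [0, 0, -1.94], [0, 0, -1.94], [0, 0, -1.94]]' --xyz '[[-0.2, -1.5, 0], [-0.7, -4, 0], [-1.2, -7, 0], [-1.7, -10, 1], [-2.1, -12.7, 3], [-2.1, -12.7, 4.5], [-2.1, -12.7, 5.5], [-2.1, -12.7, 5.5]]' --jaw '[100, 100, 100, 100, 100, 100, 100, 100]'

```text
time_s: 21.6
eef_pos: [0.5009, -0.0152, 0.1237]
eef_rot: [-0.0, 1.0, -0.01, -0.001]
wrist_force: [0.4, -0.0, -0.3]
opening: 1.002
grasp_force: 0.0
```

```bash
python3 - <<'E'
from h import *
go([.503,-.0152,.066],-.0187)
c=ctrl.calibration("wrist"); b=np.ascontiguousarray(ctrl.camera("wrist")[:,:,::-1]); cv2.imwrite("pics/w7.png",b)
print("pred pot top centre",proj("wrist",[.503,-.0152,.081],c), "edges",proj("wrist",[.534,-.0152,.081],c),proj("wrist",[.503,.0158,.081],c),proj("wrist",[.503,-.0462,.081],c))
hsv=cv2.cvtColor(b,cv2.COLOR_BGR2HSV); u,v=[int(k) for k in proj("wrist",[.503,-.0152,.081],c)]
print(hsv[v,u-140:u+140:10].tolist()); print(hsv[v-140:v+100:10,u].tolist())
E
```

```text
t 21.60 pos [ 0.5009 -0.0152  0.1237] yaw -1.13 tilt [-0.002  0.    -1.   ] op 1.002 gf 0.0 F [ 0.4 -0.  -0.3]
xyz cm [ 0.23 -0.    5.77] dr [-0.    0.02 -0.01]
pred pot top centre [322.99011579 278.64082748] edges [321.68395533 221.77065709] [264.02296416 279.72667522] [382.10230382 277.55230898]
[[18, 127, 211], [18, 127, 211], [17, 123, 217], [19, 120, 217], [18, 129, 117], [16, 126, 115], [18, 136, 114], [18, 140, 102], [17, 136, 114], [16, 87, 108], [17, 94, 111], [18, 118, 112], [19, 83, 105], [19, 108, 106], [20, 114, 110], [19, 88, 125], [47, 22, 166], [21, 146, 122], [54, 26, 146], [18, 94, 127], [17, 139, 117], [17, 140, 102], [16, 134, 120], [17, 138, 139], [17, 135, 134], [17, 139, 119], [16, 135, 115], [19, 127, 213]]
[[22, 106, 217], [19, 118, 217], [19, 123, 214], [19, 123, 217], [20, 119, 216], [20, 114, 215], [21, 119, 215], [21, 41, 87], [19, 142, 70], [30, 68, 213], [19, 89, 138], [56, 23, 154], [45, 23, 155], [20, 99, 134], [20, 114, 110], [21, 104, 103], [55, 22, 138], [51, 32, 127], [18, 84, 103], [16, 135, 123], [17, 140, 118], [19, 133, 115], [18, 130, 210], [18, 126, 207]]
```

>>> send_rows --dr '[[0, 0, 0], [0, 0, 0], [0, 0, 0], [0, 0, 0], [0, 0, 0], [0, 0, 0], [0, 0, 0], [0, 0, 0]]' --xyz '[[0.3, 0, 0.5], [0.3, 0, 1.5], [0.3, 0, 2.8], [0.3, 0, 4], [0.3, 0, 5], [0.3, 0, 5.6], [0.3, 0, 5.75], [0.3, 0, 5.75]]' --jaw '[100, 100, 100, 100, 100, 100, 100, 95]'

```text
time_s: 22.65
eef_pos: [0.5048, -0.0149, 0.0674]
eef_rot: [0.0, 1.0, -0.009, 0.0]
wrist_force: [0.1, -0.2, 0.7]
opening: 0.952
grasp_force: 0.0
```

>>> send_rows --dr '[[0, 0, 0], [0, 0, 0], [0, 0, 0], [0, 0, 0], [0, 0, 0], [0, 0, 0], [0, 0, 0], [0, 0, 0]]' --xyz '[[0, 0, 0], [0, 0, 0], [0, 0, 0], [0, 0, 0], [0, 0, 0], [0, 0, 0], [0, 0, 0], [0, 0, 0]]' --jaw '[90, 85, 80, 76, 73, 71, 70, 70]'

```text
time_s: 23.65
eef_pos: [0.5046, -0.0149, 0.0676]
eef_rot: [0.0, 1.0, -0.009, -0.0]
wrist_force: [-2.4, 0.1, 5.6]
opening: 0.711
grasp_force: 39.7
```

>>> send_rows --dr '[[0, 0, 0], [0, 0, 0], [0, 0, 0], [0, 0, 0], [0, 0, 0], [0, 0, 0], [0, 0, 0], [0, 0, 0]]' --xyz '[[0, 0, -0.5], [0, 0, -1.7], [1, 0, -3.5], [2.5, 0, -5.5], [4, 0, -7.5], [5.5, 0, -9], [6.7, 0, -10], [7, 0, -10]]' --jaw '[70, 70, 70, 70, 70, 70, 70, 70]'

```text
time_s: 24.65
eef_pos: [0.5758, -0.0163, 0.1688]
eef_rot: [0.0, 1.0, -0.009, 0.001]
wrist_force: [-0.7, -0.4, -1.2]
opening: 0.706
grasp_force: 40.0
```

>>> send_rows --dr '[[0, 0, 0], [0, 0, 0], [0, 0, 0], [0, 0, 0], [0, 0, 0], [0, 0, 0], [0, 0, 0], [0, 0, 0]]' --xyz '[[0, -1, 0], [0, -3.5, 0], [0, -6.5, 0], [0, -9.5, 0], [0, -12.5, 0], [0, -15, 0], [0, -16.5, 0], [0, -16.9, 0]]' --jaw '[70, 70, 70, 70, 70, 70, 70, 70]'

```text
time_s: 25.65
eef_pos: [0.577, 0.1537, 0.1668]
eef_rot: [0.0, 1.0, -0.009, -0.001]
wrist_force: [0.1, -0.1, -1.2]
opening: 0.707
grasp_force: 40.0
```

```bash
python3 - <<'E'
from h import *
go([.5777,.1528,.1406],-.0187)
E
```

```text
t 25.65 pos [0.577  0.1537 0.1668] yaw -1.00 tilt [-0.001 -0.    -1.   ] op 0.707 gf 40.0 F [ 0.1 -0.1 -1.2]
xyz cm [0.07 0.09 2.62] dr [0.   0.01 0.01]
```

Lower gently onto the wires, watching the force.

>>> send_rows --dr '[[0, 0, 0], [0, 0, 0], [0, 0, 0], [0, 0, 0], [0, 0, 0], [0, 0, 0], [0, 0, 0], [0, 0, 0]]' --xyz '[[0, 0, 0.4], [0, 0, 1], [0, 0, 1.6], [0, 0, 2.1], [0, 0, 2.4], [0, 0, 2.5], [0, 0, 2.55], [0, 0, 2.55]]' --jaw '[70, 70, 70, 70, 70, 70, 70, 70]'

```text
time_s: 26.65
eef_pos: [0.5778, 0.1529, 0.142]
eef_rot: [-0.0, 1.0, -0.009, 0.0]
wrist_force: [-0.2, -0.1, -0.8]
opening: 0.707
grasp_force: 40.0
```

>>> send_rows --dr '[[0, 0, 0], [0, 0, 0], [0, 0, 0], [0, 0, 0], [0, 0, 0], [0, 0, 0], [0, 0, 0], [0, 0, 0]]' --xyz '[[0, 0, 0.03], [0, 0, 0.06], [0, 0, 0.1], [0, 0, 0.13], [0, 0, 0.15], [0, 0, 0.15], [0, 0, 0.15], [0, 0, 0.15]]' --jaw '[70, 70, 70, 70, 70, 70, 70, 70]'

```text
time_s: 27.65
eef_pos: [0.5777, 0.1528, 0.1403]
eef_rot: [0.0, 1.0, -0.009, -0.0]
wrist_force: [0.7, -0.5, -1.4]
opening: 0.707
grasp_force: 40.0
```

>>> send_rows --dr '[[0, 0, 0], [0, 0, 0], [0, 0, 0], [0, 0, 0], [0, 0, 0], [0, 0, 0], [0, 0, 0], [0, 0, 0]]' --xyz '[[0, 0, 0.03], [0, 0, 0.06], [0, 0, 0.09], [0, 0, 0.12], [0, 0, 0.15], [0, 0, 0.15], [0, 0, 0.15], [0, 0, 0.15]]' --jaw '[70, 70, 70, 70, 70, 70, 70, 70]'

```text
time_s: 28.65
eef_pos: [0.5777, 0.1528, 0.1396]
eef_rot: [0.0, 1.0, -0.009, 0.0]
wrist_force: [-4.1, -0.5, 5.5]
opening: 0.707
grasp_force: 40.5
```

>>> send_rows --dr '[[0, 0, 0], [0, 0, 0], [0, 0, 0], [0, 0, 0], [0, 0, 0], [0, 0, 0], [0, 0, 0], [0, 0, 0]]' --xyz '[[0, 0, -0.04], [0, 0, -0.04], [0, 0, -0.04], [0, 0, -0.04], [0, 0, -0.04], [0, 0, -0.04], [0, 0, -0.04], [0, 0, -0.04]]' --jaw '[70.5, 71.5, 73, 75, 79, 85, 92, 100]'

```text
time_s: 29.65
eef_pos: [0.5777, 0.1528, 0.1392]
eef_rot: [-0.0, 1.0, -0.009, 0.0]
wrist_force: [0.1, 0.8, -0.2]
opening: 0.999
grasp_force: 0.0
```

>>> send_rows --dr '[[0, 0, 0], [0, 0, 0], [0, 0, 0], [0, 0, 0], [0, 0, 0], [0, 0, 0], [0, 0, 0], [0, 0, 0]]' --xyz '[[0, 0, 0], [0, 0, -0.5], [0, 0, -2], [0, 0, -4.5], [0, 0, -7.5], [0, 0, -10.5], [0, 0, -13.5], [0, 0, -15]]' --jaw '[100, 100, 100, 100, 100, 100, 100, 100]'

```text
time_s: 30.65
eef_pos: [0.5786, 0.1529, 0.2924]
eef_rot: [-0.0, 1.0, -0.009, 0.002]
wrist_force: [0.0, -0.7, 0.0]
opening: 0.997
grasp_force: 0.0
```

```bash
python3 - <<'E'
from h import *
go([.5777,.1528,.29],-.0187)
s=np.ascontiguousarray(ctrl.camera("side")[:,:,::-1]); s0=cv2.imread("pics/side0.png")
cw=ctrl.calibration("wrist"); w=np.ascontiguousarray(ctrl.camera("wrist")[:,:,::-1])
d=(cv2.absdiff(s,s0).max(2)>40).astype(np.uint8)
# predicted pot outline in side view if upright at target
t=np.linspace(0,2*np.pi,60); P=np.array([proj("side",[.5777+.031*np.cos(a),.1528+.031*np.sin(a),z]) for z in(.118,.153) for a in t])
print("pred pot box",P.min(0).round(),P.max(0).round())
d[:, :190]=0; d[:200]=0
n,_,st,ce=cv2.connectedComponentsWithStats(cv2.morphologyEx(d,cv2.MORPH_OPEN,np.ones((3,3)))); print([ (x.tolist(),c.round().tolist()) for x,c in zip(st[1:],ce[1:]) if x[4]>60])
g=cv2.cvtColor(w,cv2.COLOR_BGR2GRAY); r=31*cw["camera_matrix"][0,0]/1000/(np.linalg.norm(cw["world_from_camera"][:3,3]-[.5777,.1528,.153])); print("exp r",r,proj("wrist",[.5777,.1528,.153],cw))
c=cv2.HoughCircles(cv2.medianBlur(g,5),cv2.HOUGH_GRADIENT,1,40,param1=100,param2=25,minRadius=int(r*.8),maxRadius=int(r*1.2)); print(None if c is None else c[0][:4])
cv2.imwrite("pics/s9.png",s)
E
```

```text
t 30.65 pos [0.5786 0.1529 0.2924] yaw -1.07 tilt [ 0.004  0.    -1.   ] op 0.997 gf 0.0 F [ 0.  -0.7  0. ]
xyz cm [-0.09  0.01  0.24] dr [-0.   -0.04  0.  ]
pred pot box [295. 258.] [342. 302.]
[([595, 200, 45, 8, 253], [620.0, 203.0]), ([295, 261, 50, 43, 1373], [320.0, 282.0]), ([297, 267, 10, 9, 67], [302.0, 270.0]), ([360, 320, 11, 8, 66], [365.0, 323.0]), ([373, 323, 13, 8, 80], [379.0, 326.0]), ([307, 327, 31, 37, 360], [322.0, 343.0]), ([305, 329, 17, 19, 150], [312.0, 337.0]), ([317, 331, 30, 36, 379], [332.0, 350.0]), ([426, 335, 114, 66, 4288], [491.0, 370.0]), ([380, 339, 10, 14, 85], [385.0, 346.0]), ([352, 350, 22, 21, 190], [363.0, 359.0]), ([334, 352, 14, 16, 142], [341.0, 360.0]), ([348, 361, 13, 9, 83], [354.0, 365.0]), ([546, 430, 11, 50, 362], [551.0, 455.0])]
exp r 38.73446678929039 [323.49845715 231.32353166]
[[306.5 377.5  38.6]
 [324.5 233.5  37.5]]
```

```bash
python3 -c "
from bench import ctrl
print(ctrl.hand_in())"
```

```text
the job is handed in; nothing more can be done
None
```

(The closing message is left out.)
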